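# Index and lock the welding turntable

## Robot

A 6-joint arm with a two-finger parallel gripper is mounted at the origin on the work surface. World frame = base frame: x ahead of the robot, y to its left, z up, the work surface at z = 0. Lengths are in m, angles in rad, forces in N, time in s.
With the tool pointing down it reaches from about 0.425 to 0.95 m from the base axis. Payload 14.7 kg.
Tool frame: the origin (TCP) lies between the finger pads; the fingertips stand 25 mm ahead of it and the grasp point (between the pads) lies 6 mm ahead of it; x points along the fingers, y is the direction in which the jaws open and shut, and the axes are right-handed (so a half turn about x gives the same grasp; the last joint's range is limited). The gripper opens to 85 mm and grips with 20 to 120 N. Pads are 22 mm wide; open, the fingers measure 114 mm over their backs; the gripper's body (76 mm by 85 mm) begins 54 mm behind the grasp point. The pads swing forward as they close: fully open they stand 13 mm farther back than shut.
Start: joints at [-1.26, 0.48, 1.596, -0, 1.065, -0.047], TCP at [0.228, -0.609, 0.256] pointing down, gripper open.
Joint ranges: [-2.75, 2.75], [-0.82, 2.05], [0.23, 2.67], [-1.56, 4.7], [0.09, 2.69], [-2.92, 2.92]. Speed limits (rad/s): [1.89, 1.89, 2.39, 3.01, 3.01, 3.01].

## Interface

Orientations are given as a unit quaternion [w, x, y, z].
In Python, from rig import bot gives the robot as it stands. The module is installed in compiled form; this text tells all that it offers.
- The arm moves only by the tool jog_arm, never from a script. Its arguments are lists of equal length, an entry for each row: "delta_pos": the shift along the tool's x, y, z in cm, a list of three; "angular": the turn, a rotation vector about the tool's x, y, z in rad, a list of three. In form: {"delta_pos": [[x, y, z], ...], "angular": [[ax, ay, az], ...]}. A call has exactly 10 rows; each row shifts and turns the pose as measured when the row begins, along the tool's axes as they then stand; what a row does not reach is not made up. A row lasts 1/8 s, in which the tool goes at most 62.5 mm and 10.7 degrees, less where a joint would pass 70% of its speed; a pose out of reach is approached as far as the arm can. A call is refused whole if a number of a shift passes 6.25 or a number of a turn 0.188, either way. A call with a gripper value outside its range is refused whole. "claw" is the finger opening in cm, from 0 to 8.54, set as the call begins (left out, the last holds). The fingers move at their own pace and stop on an object; "squeeze" is the grip in N (left out, the last holds). Time passes only in rows, so rows that do not move let the fingers close, or fill a call up. It gives the time, the measured TCP pose, the force and the opening at its end, in the units of the state.
- bot.get_obs(): the state, without advancing time (a new reading comes with each control period).
- bot.camera(name): name is "side" or "top"; returns (picture, depth): 480x640x3 uint8, red, green, blue; 480x640 float32, m along the optical axis (not along the pixel's ray), 0 where there is no reading.
- bot.get_calibration(name): a dict with "fx", "fy", "cx", "cy" (pixels), "origin" and "attitude" of the camera in the world. Camera axes: x right, y up, looking along -z (the intrinsics and any distortion apply to the point x, -y, -z); pixel columns grow to the right and rows downward; lengths in m; the calibration is good to about 2 mm. A picture is of the moment at which its call begins. get_calibration takes no time and is no camera call.
- bot.hand_in(): hands the job in, once; it reports no verdict.
The state is a dict: "time": time; "joints": joint angles; "qvel": joint speeds; "tau": joint torques, N m; "tool_pos": TCP position; "ee_rot": TCP orientation; "wrist_force": force on the tool from outside, world axes, zero at the start; "torque": the same for the moment, N m; "width": finger opening in m.
Only numpy, scipy, OpenCV 4.12 (cv2) and the standard library are available. Lean on these libraries where they do the work, as an engineer would, in place of code of your own. Each camera call takes 0.05 s, during which the arm holds its last target.

## Task

Turn the welding turntable until the upright lug on the flanged pipe points straight at the lock lever. Then throw the lever over and lower it gently, without letting it drop, until its nose is fully home in the plate's notch there, and let go. Leave the jar, the magnet and the tube offcut where they are.

Things in the scene. Friction and masses are not known exactly. Their poses are not given: they have to be found in the camera images.
- turntable: Fixed base of the bench welding turntable: grey casting on a 230 x 230 mm foot; its place and yaw differ between starts. Origin: on the table surface, on the vertical turning axis. Its -y axis points to the lock lever, whose bracket is on the foot at that side: two grey bearing blocks, round tops at z = 100 mm. A dark steel index plate turns on it with the work bolted on top.
- plate_top (a point): On the turning axis, top of the index plate, z = 61 mm. Plate: 220 mm across, six notches in its edge 60 degrees apart, 32 mm wide, 22 mm deep. The work turns with it: a flange 140 mm across, top z = 77 mm; a pipe stub in its middle, 48 mm diameter, top z = 122 mm; one upright lug; four bolt heads 50 mm from the axis, at 45 degrees to the lug, tops z = 87 mm.
- lug_tip (a point): Top outer corner (mid-thickness) of the lug, the reference mark: a plain steel plate 10 mm thick standing on the flange, radial, from the pipe out to 68 mm from the turning axis, z = 77 to 121 mm. One of the plate's notches lies in line with it. Pushed sideways 55 mm from the axis it takes about 6 N to turn slowly, up to 15 N at 0.1 m/s; it stays where it is left.
- faceplate (a joint): Angle (rad) of the lug about the vertical axis from the direction of the lock lever, counterclockwise seen from above. 0 (or 6.283) = lug straight at the lever, along the base's -y. No end stops, turns either way. The lever's nose (20 mm wide) enters the notch if the lug is within about 0.055 rad; else it lands on the plate's edge, some 0.2 rad short of home.
- lock (a joint): Angle (rad) of the lock lever about its level pivot pin: 0 = home, nose in the notch, arm on its rest pad; 1.75 = folded back outward on its stop, where it rests at the start. It balances at about 0.8 and falls home by itself from below 0.65 if not held. Lifting it by the hand bar takes 2 to 3 N.
- lock_bar (a point): Middle of the lever's hand bar: level round steel bar, 16 mm diameter, parallel to the pivot pin (base x), 84 mm clear between the two flat side arms carrying it. It swings at 110 mm radius about the pivot: at angle 1.047 rad + lock above level, measured from the inward direction (lock 0: 55 mm inward of the pivot, z = 175 mm; lock 1.75: 104 mm outward, z = 117 mm).
- lock_pivot (a point): Middle of the lever's pivot pin, fixed to the base, 165 mm from the turning axis along the base's -y, z = 80 mm. The nose arm (20 mm wide, 72 mm long) sits on the pin midway between the side arms: level and pointing inward at lock 0, upright at lock 1.57. The nose stands 20 mm below the arm, 50 to 70 mm from the pin.
- jar: White screw-lid jar, 84 mm diameter, 95 mm high, loose on the table. Origin: centre of its underside. To be left alone.
- magnet: Flat hexagonal welding magnet with red side plates, 100 mm across, 22 mm high, loose. Origin: centre of its underside. To be left alone.
- offcut: Piece of square steel tube, 40 x 40 x 150 mm, lying loose, long axis along its x. Origin: centre of its underside. To be left alone.

How it is judged:
On the way, in this order (a step that is already met when the one before it is completed fails the run):
1. the lug points straight at the lock lever (tip within 6.5 mm of the line) and the table stands still, the lever still up (x of lug_tip in the frame of turntable between -0.0065 and 0.0065 m and y of lug_tip in the frame of turntable below -0.05 m and velocity of joint faceplate between -0.05 and 0.05 rad/s and value of joint lock above 0.4 rad), for 0.2 s.
2. the lever is home in the notch at the lug (value of joint lock below 0.05 rad and x of lug_tip in the frame of turntable between -0.0045 and 0.0045 m and y of lug_tip in the frame of turntable below -0.05 m), for 0.2 s.
At the end, for the whole second after the job is handed in: The lug points at the lock lever (its tip within 4.5 mm of the line from the axis to the lever), the lever is home in the notch (within 0.05 rad of its stop), both are still, and jar, magnet and offcut are within 30 mm of where they were (all of step 2 and velocity of joint lock between -0.1 and 0.1 rad/s and velocity of joint faceplate between -0.05 and 0.05 rad/s and distance of each of jar, magnet, offcut from where it was at the start of the episode below 0.03 m); the robot touches nothing.
It fails at once if the lever is dropped: it closes faster than 3 rad/s over the last 0.5 rad (value of joint lock below 0.5 rad and velocity of joint lock below -3 rad/s).
It fails at once if the jar, magnet or offcut is moved more than 30 mm (distance of any of jar, magnet, offcut from where it was at the start of the episode above 0.03 m).
It also fails if it takes over 72 s, if anything falls off the work surface, if the arm or the gripper's body presses on something with over 40 N, if the wrist force passes 120 N, or if a joint passes its speed limit or range.

## Working session

There is one attempt and no reset: what is moved stays moved. The work goes in short steps, Python scripts to look and compute and a tool call to move; the robot and the scene stay as the last step left them, time stands still between calls to the robot, and variables do not carry over. Pictures are saved under pics/ and viewed, and the job is handed in when it is done.

Besides the shell and the picture viewer there is one more tool, called after ">>>" by a JSON object that holds its "method" and its "body". jog_arm: Moves the arm, as the interface text tells. Its arguments: {"type":"object","properties":{"delta_pos":{"type":"array","items":{"type":"array","items":{"type":"number"}}},"angular":{"type":"array","items":{"type":"array","items":{"type":"number"}}},"claw":{"type":"number"},"squeeze":{"type":"number"}},"required":["delta_pos","angular"]}

```bash
mkdir -p pics; ls
python3 - <<'E'
from rig import bot
import cv2,numpy as np
o=bot.get_obs()
for k,v in o.items(): print(k,np.round(v,4))
for n in("side","top"):
    p,d=bot.camera(n); c=bot.get_calibration(n); print(n,c)
    cv2.imwrite(f"pics/{n}0.png",p[...,::-1]); np.savez(f"{n}0.npz",p=p,d=d)
E
```

```text
pics
time 0.0
joints [-1.2596  0.4808  1.5969 -0.      1.0651 -0.0466]
qvel [ 0.0011  0.0023 -0.0006  0.0031  0.0002  0.0002]
tau [ 2.00000e-04 -9.50638e+01 -4.30180e+01 -4.00000e-04  1.22000e-02
  0.00000e+00]
tool_pos [ 0.2275 -0.6085  0.2557]
ee_rot [-0.1254 -0.6958 -0.1262  0.6959]
wrist_force [-0.1418 -0.338  -0.0949]
torque [ 0.0128 -0.0221  0.0027]
width 0.0851
side {'fx': 545.8439896731904, 'fy': 545.8439896731904, 'cx': 315.08407473708064, 'cy': 243.61525507155375, 'origin': array([0.26703043, 0.57027345, 0.74457857]), 'attitude': array([-0.2762351 , -0.11938746,  0.3592701 ,  0.88338315])}
top {'fx': 571.4973591196722, 'fy': 571.4973591196722, 'cx': 318.7386230321173, 'cy': 252.26406625183782, 'origin': array([0.45332618, 0.05465316, 1.19692591]), 'attitude': array([ 0.7134013 ,  0.05304946, -0.04615335, -0.69721891])}
```

View pics/side0.png

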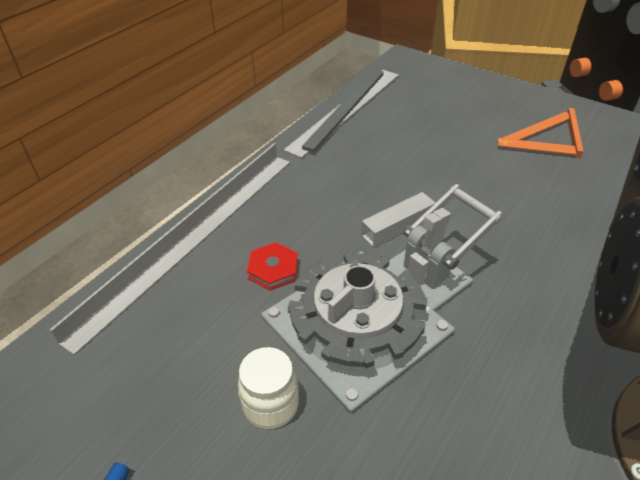

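View pics/top0.png

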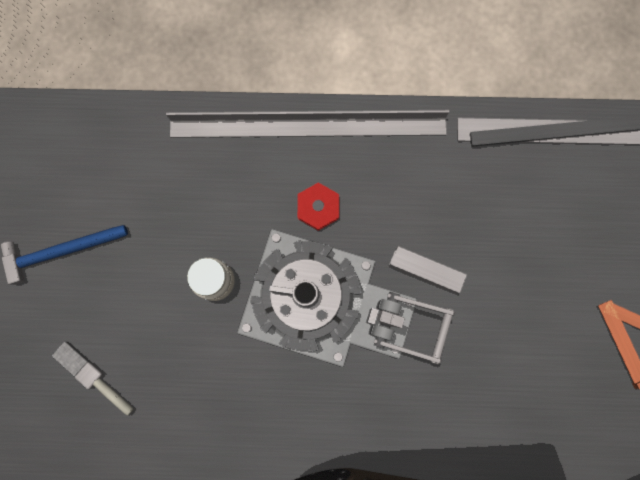

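```bash
cat > h.py <<'E'
from rig import bot
import cv2,numpy as np
from scipy.spatial.transform import Rotation as R
from scipy.optimize import least_squares
def rot(q): return R.from_quat([q[1],q[2],q[3],q[0]])
def cloud(n,d):
    c=bot.get_calibration(n); v,u=np.mgrid[:480,:640]
    P=np.stack([(u-c['cx'])/c['fx']*d,-(v-c['cy'])/c['fy']*d,-d],-1)
    W=rot(c['attitude']).apply(P.reshape(-1,3)).reshape(480,640,3)+c['origin']
    W[d==0]=np.nan; return W
def proj(n,X):
    c=bot.get_calibration(n); p=rot(c['attitude']).inv().apply(np.atleast_2d(X)-c['origin'])
    return np.c_[c['cx']+c['fx']*p[:,0]/-p[:,2], c['cy']+c['fy']*p[:,1]/p[:,2]]
def snap(n,tag):
    p,d=bot.camera(n); cv2.imwrite(f"pics/{n}{tag}.png",p[...,::-1]); np.savez(f"{n}{tag}.npz",p=p,d=d); return p,d
E
python3 - <<'E'
from h import *
for n,pts in (("top",[(305,272),(283,290),(276,238),(373,265),(338,357),(247,328),(446,335),(451,311),(436,358),(208,278),(318,206),(428,270),(305,320)]),("side",[(345,300),(478,207),(458,188),(497,214),(276,310),(352,394),(442,324),(268,370),(272,262),(395,212)])):
    z=np.load(n+"0.npz"); W=cloud(n,z['d'])
    for u,v in pts: print(n,(u,v),np.round(W[v,u],4))
    X=W.reshape(-1,3); 
    # table check
    m=(abs(X[:,2])<0.01); print('table z med',np.median(X[m,2]))
    t=(X[:,0]>.2)&(X[:,0]<.75)&(abs(X[:,2]-.1215)<.006)
    c=X[t]; print('z~.12 pts',t.sum()); np.save(n+'c.npy',c); 
    im=z['p'].copy(); im.reshape(-1,3)[t]=[255,0,0]
    cv2.imwrite(f"pics/{n}seg.png",cv2.resize(im[160:400,200:520,::-1],(800,600),interpolation=cv2.INTER_NEAREST))
E
```

```text
top (305, 272) [0.5715 0.0936 0.0777]
top (283, 290) [0.5321 0.1328 0.1187]
top (276, 238) [0.6467 0.1576 0.0253]
top (373, 265) [ 0.596  -0.0453  0.0154]
top (338, 357) [0.4061 0.0241 0.0209]
top (247, 328) [0.46   0.2108 0.0215]
top (446, 335) [ 0.4552 -0.1734  0.1205]
top (451, 311) [ 0.4995 -0.1813  0.1288]
top (436, 358) [ 0.413  -0.1527  0.1305]
top (208, 278) [0.5536 0.2803 0.0965]
top (318, 206) [0.7174 0.072  0.0215]
top (428, 270) [ 0.5856 -0.1555  0.0371]
top (305, 320) [0.4778 0.0912 0.0742]
table z med 0.0001194310907655094
z~.12 pts 1189
side (345, 300) [0.5293 0.1323 0.1059]
side (478, 207) [ 0.4466 -0.1587  0.118 ]
side (458, 188) [ 0.4949 -0.1821  0.1215]
side (497, 214) [ 0.4115 -0.1524  0.1246]
side (276, 310) [0.6487 0.155  0.0182]
side (352, 394) [0.4618 0.2137 0.0181]
side (442, 324) [0.4084 0.0258 0.0196]
side (268, 370) [0.5543 0.286  0.0953]
side (272, 262) [0.7193 0.0756 0.0218]
side (395, 212) [ 0.5944 -0.1487  0.0385]
table z med -0.0011952530309412568
z~.12 pts 1793
```

View pics/topseg.png

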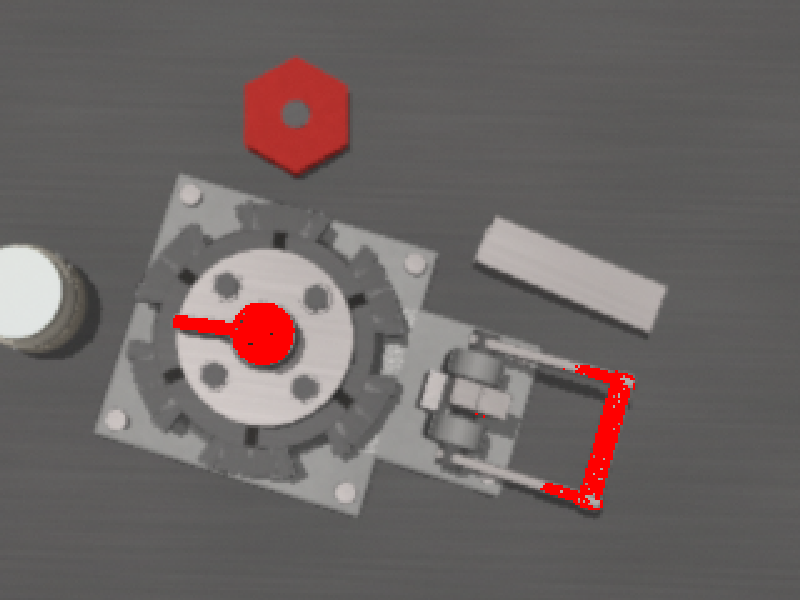

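View pics/sideseg.png

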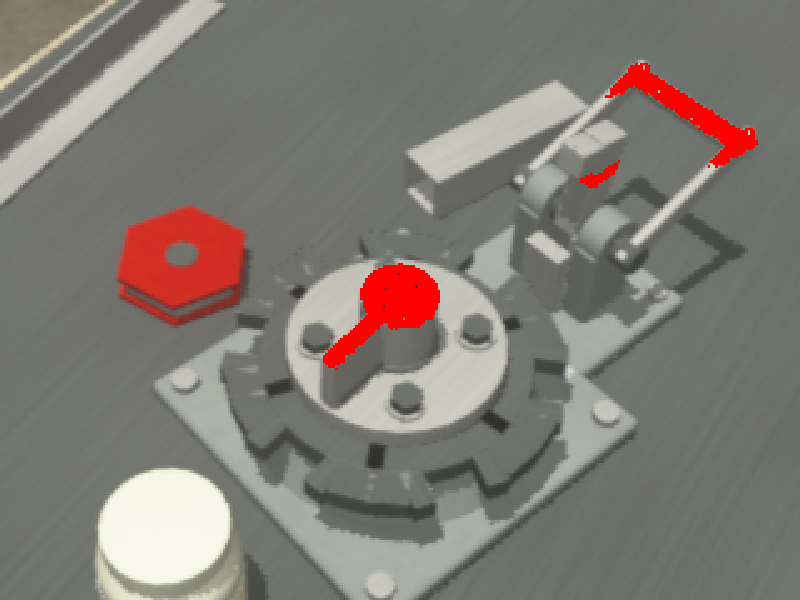

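```bash
cat >> h.py <<'E'
from scipy.optimize import minimize
def work_mask(n,W,c0):
    X=W; m=(abs(X[...,2]-.1215)<.007)&(np.hypot(X[...,0]-c0[0],X[...,1]-c0[1])<.085)
    return m
def shape(n,p):  # cx,cy,ang -> supersampled mask
    cx,cy,a=p; t=np.linspace(0,2*np.pi,60)
    im=np.zeros((480*4,640*4),np.uint8)
    D=np.c_[cx+.024*np.cos(t),cy+.024*np.sin(t),0*t+.122]
    u=np.array([np.cos(a),np.sin(a)]);v=np.array([-u[1],u[0]]);c=np.array([cx,cy])
    L=np.array([np.r_[c+u*r+v*s,.121] for r,s in((.015,.005),(.068,.005),(.068,-.005),(.015,-.005))])
    for P in(D,L): cv2.fillPoly(im,[np.round((proj(n,P)+.5)*4*16).astype(np.int32)],255,shift=4)
    return cv2.resize(im,(640,480),interpolation=cv2.INTER_AREA)/255.
def fitwork(n,d,p0):
    m=work_mask(n,cloud(n,d),p0[:2]).astype(float)
    f=lambda p:((shape(n,p)-m)**2).sum()
    best=None
    for k in range(3):
        x0=np.array(p0) if best is None else best.x
        r=minimize(f,x0,method='Nelder-Mead',options=dict(initial_simplex=x0+np.array([[0,0,0],[.006,0,0],[0,.006,0],[0,0,.08]])/(k+1),xatol=1e-5,fatol=.01))
        if best is None or r.fun<best.fun:best=r
    return best.x,best.fun,m.sum()
E
python3 - <<'E'
from h import *
for n in("top","side"):
    z=np.load(n+"0.npz"); W=cloud(n,z['d'])
    x,f,s=fitwork(n,z['d'],[.527,.087,1.46]); print(n,'work',np.round(x,4),np.degrees(x[2]),f,s)
    # bar
    X=W.reshape(-1,3); c=np.array([.456,-.172])
    m=(np.hypot(X[:,0]-c[0],X[:,1]-c[1])<.045)&(X[:,2]>.09)
    B=X[m]; mu=np.median(B,0); _,_,V=np.linalg.svd(B-B.mean(0)); 
    print(n,'bar',B.mean(0),np.percentile(B[:,2],[5,50,95]),'dir',V[0],m.sum())
    # arms' ends & foot polygon
    F=(X[:,2]>.005)&(X[:,2]<.017)&(np.hypot(X[:,0]-.527,X[:,1]-.087)<.17)
    im=np.zeros((480,640),np.uint8); im.reshape(-1)[F]=255
    cv2.imwrite(f"pics/{n}foot.png",im)
    print('foot z',np.median(X[F,2]),F.sum())
o=bot.get_obs(); print(rot(o['ee_rot']).as_matrix().round(4))
E
```

```text
top work [0.5279 0.0924 1.4596] 83.6290251943501 15.950296039984622 629.0
top bar [ 0.45918133 -0.16615049  0.12333887] [0.11791687 0.12366814 0.12822183] dir [-0.96406182  0.26559582  0.00660824] 431
foot z 0.013580823144606402 4167
side work [0.5282 0.0949 1.4615] 83.73533625350493 53.362491349480976 847.0
side bar [ 0.46070373 -0.16323258  0.11984243] [0.11164275 0.12116254 0.12484808] dir [-0.96433977  0.26427145  0.01447107] 472
foot z 0.012602230021820371 6025
[[-4.000e-04  3.502e-01 -9.367e-01]
 [ 1.100e-03 -9.367e-01 -3.502e-01]
 [-1.000e+00 -1.200e-03 -1.000e-04]]
```

Run:
```python
from h import *
for n in("top","side"):
    z=np.load(n+"0.npz"); W=cloud(n,z['d']); X=W.reshape(-1,3)
    F=(X[:,2]>.006)&(X[:,2]<.028)&(np.hypot(X[:,0]-.528,X[:,1]-.092)<.19)
    P=X[F][:,:2]
    # robust: extents along candidate yaw
    best=[]
    for a in np.radians(np.arange(-20,-10,.1)):   # base x dir = (cos a, sin a)
        ex=np.array([np.cos(a),np.sin(a)]); ey=np.array([-ex[1],ex[0]])
        q=P@ex; r=P@ey
        # sharpness of side edges
        h,_=np.histogram(q,bins=np.arange(.2,.8,.002)); g=np.abs(np.diff(h)); best.append((np.sort(g)[-4:].sum(),np.degrees(a),np.percentile(q,[.5,99.5]),np.percentile(r,[99.5])))
    b=max(best,key=lambda t:t[0]); print(n,b[:2])
    a=np.radians(-15.4)
    ex=np.array([np.cos(a),np.sin(a)]); ey=np.array([-ex[1],ex[0]])
    q=P@ex;r=P@ey
    c=np.array([.528,.092]); print('axis in these',c@ex,c@ey)
    # edge lines: for slices along r, max/min q
    for lo in np.arange(-.1,.1,.04):
        s=abs(r-(c@ey+lo+.02))<.02; print(round(lo+.02,2),np.percentile(q[s]-c@ex,[1,99]).round(4))
    for lo in np.arange(-.1,.1,.05):
        s=abs(q-(c@ex+lo+.025))<.025; print('top edge',round(lo+.025,3),np.percentile(r[s]-c@ey,[99]).round(4))
```

```text
top (np.int64(190), np.float64(-16.299999999999947))
axis in these 0.4846112106268238 0.2289104072225732
-0.08 [-0.1157  0.1128]
-0.04 [-0.1152  0.114 ]
-0.0 [-0.1151  0.1893]
0.04 [-0.1233  0.1857]
0.08 [-0.1133  0.1745]
top edge -0.075 [0.1375]
top edge -0.025 [0.1574]
top edge 0.025 [0.1513]
top edge 0.075 [0.1134]
side (np.int64(451), np.float64(-15.999999999999943))
axis in these 0.4846112106268238 0.2289104072225732
-0.08 [-0.1148 -0.0452]
-0.04 [-0.1143 -0.0896]
-0.0 [-0.1138  0.1885]
0.04 [-0.1133  0.1851]
0.08 [-0.1126  0.1724]
top edge -0.075 [0.1676]
top edge -0.025 [0.1158]
top edge 0.025 [0.1154]
top edge 0.075 [0.1149]
```

```bash
cat >> h.py <<'E'
def tilt_fix(M):
    return M
def plan(pts, yaws, rows=None):
    """pts: Nx3 world waypoints per row, yaws: N tool-y yaw (rad) per row; from current pose; prints rows"""
    o=bot.get_obs(); M=rot(o['ee_rot']).as_matrix(); p=np.array(o['tool_pos'])
    dp=[];an=[]
    for q,y in zip(pts,yaws):
        d=M.T@(np.array(q)-p)*100
        ty=np.array([np.cos(y),np.sin(y),0]); tx=np.array([0,0,-1.]); T=np.c_[tx,ty,np.cross(tx,ty)]
        w=R.from_matrix(M.T@T).as_rotvec()
        dp.append([round(float(v),2) for v in d]); an.append([round(float(v),3) for v in w]); M=T;p=np.array(q)
    print(dp);print(an)
def line(p1,y1,n):
    o=bot.get_obs(); p0=np.array(o['tool_pos']); M=rot(o['ee_rot']).as_matrix(); y0=np.arctan2(M[1,1],M[0,1])
    y1=y0+(y1-y0+np.pi)%(2*np.pi)-np.pi
    s=np.arange(1,n+1)/n
    return [p0+(np.array(p1)-p0)*k for k in s],[y0+(y1-y0)*k for k in s]
def st():
    o=bot.get_obs(); M=rot(o['ee_rot']).as_matrix()
    print('t',o['time'],'p',np.round(o['tool_pos'],4),'yaw',np.degrees(np.arctan2(M[1,1],M[0,1])).round(2),'tilt',np.round(M[:,0],3),'J',np.degrees(o['joints']).round(1),'F',np.round(o['wrist_force'],1),'w',round(float(o['width']),4))
E
python3 - <<'E'
from h import *
P,Y=line([.534,.1467,.20],np.radians(-6.3),20)
plan(P[:10],Y[:10])
E
```

```text
[[0.28, -3.0, -2.76], [0.28, -2.84, -2.92], [0.28, -2.68, -3.07], [0.28, -2.5, -3.21], [0.28, -2.32, -3.35], [0.28, -2.14, -3.47], [0.28, -1.94, -3.58], [0.28, -1.74, -3.68], [0.28, -1.54, -3.77], [0.28, -1.32, -3.85]]
[[-0.055, -0.0, 0.001], [-0.055, 0.0, 0.0], [-0.055, 0.0, 0.0], [-0.055, 0.0, 0.0], [-0.055, 0.0, 0.0], [-0.055, 0.0, 0.0], [-0.055, 0.0, 0.0], [-0.055, 0.0, 0.0], [-0.055, 0.0, 0.0], [-0.055, 0.0, 0.0]]
```

>>> {"method": "jog_arm", "body": {"delta_pos": [[0,-3.0,-2.8],[0,-2.8,-2.9],[0,-2.7,-3.1],[0,-2.5,-3.2],[0,-2.3,-3.4],[0,-2.1,-3.5],[0,-1.9,-3.6],[0,-1.7,-3.7],[0,-1.5,-3.8],[0,-1.3,-3.9]], "angular": [[-0.055,0,0],[-0.055,0,0],[-0.055,0,0],[-0.055,0,0],[-0.055,0,0],[-0.055,0,0],[-0.055,0,0],[-0.055,0,0],[-0.055,0,0],[-0.055,0,0]], "claw": 2.6, "squeeze": 20}}

```text
time: 1.35
tool_pos: [0.3838, -0.22, 0.2538]
ee_rot: [-0.313, -0.633, -0.316, 0.634]
wrist_force: [1.1, -0.3, 0.3]
width: 0.0262
```

Run:
```python
from h import *
st()
P,Y=line([.534,.1467,.20],np.radians(-6.3),10)
plan(P[:10],Y[:10])
```

```text
t 1.35 p [ 0.3838 -0.22    0.2538] yaw -37.25 tilt [-0.002  0.004 -1.   ] J [-33.8  11.1 117.5   0.2  51.6   3.3] F [ 1.1 -0.3  0.3] w 0.0262
[[0.55, -1.02, -3.83], [0.54, -0.82, -3.88], [0.54, -0.61, -3.92], [0.54, -0.39, -3.94], [0.54, -0.18, -3.96], [0.54, 0.03, -3.96], [0.54, 0.25, -3.95], [0.54, 0.46, -3.94], [0.54, 0.67, -3.9], [0.54, 0.88, -3.86]]
[[-0.054, -0.002, 0.004], [-0.054, 0.0, 0.0], [-0.054, 0.0, 0.0], [-0.054, 0.0, 0.0], [-0.054, 0.0, 0.0], [-0.054, 0.0, 0.0], [-0.054, 0.0, 0.0], [-0.054, 0.0, 0.0], [-0.054, 0.0, 0.0], [-0.054, 0.0, 0.0]]
```

>>> {"method": "jog_arm", "body": {"delta_pos": [[0.5,-1.0,-3.9],[0.5,-0.8,-3.9],[0.5,-0.6,-3.9],[0.5,-0.4,-4.0],[0.5,-0.2,-4.0],[0.5,0,-4.0],[0.5,0.3,-4.0],[0.5,0.5,-4.0],[0.5,0.7,-4.0],[0.5,0.9,-4.0]], "angular": [[-0.055,0,0.004],[-0.055,0,0],[-0.055,0,0],[-0.055,0,0],[-0.055,0,0],[-0.055,0,0],[-0.055,0,0],[-0.055,0,0],[-0.055,0,0],[-0.055,0,0]]}}

```text
time: 2.6
tool_pos: [0.5347, 0.167, 0.2022]
ee_rot: [0.479, 0.52, 0.479, -0.52]
wrist_force: [-0.1, -0.5, -0.9]
width: 0.0263
```

Run:
```python
from h import *
st()
P,Y=line([.534,.1467,.16],np.radians(-6.3),4)
P2=[np.array([.534,.1467,z]) for z in (.15,.14,.13,.12,.118,.118)]
plan(P+P2,Y+[Y[-1]]*6)
```

```text
t 2.6 p [0.5347 0.167  0.2022] yaw -4.64 tilt [ 0.     0.001 -1.   ] J [ 14.2  24.  106.6   0.   49.4  18.8] F [-0.1 -0.5 -0.9] w 0.0263
[[1.06, 0.02, 0.51], [1.06, 0.03, 0.51], [1.06, 0.03, 0.51], [1.06, 0.03, 0.51], [1.0, 0.0, 0.0], [1.0, 0.0, 0.0], [1.0, 0.0, 0.0], [1.0, 0.0, 0.0], [0.2, 0.0, 0.0], [0.0, 0.0, 0.0]]
[[0.007, -0.001, -0.0], [0.007, 0.0, 0.0], [0.007, 0.0, 0.0], [0.007, 0.0, 0.0], [0.0, 0.0, 0.0], [0.0, 0.0, 0.0], [0.0, 0.0, 0.0], [0.0, 0.0, 0.0], [0.0, 0.0, 0.0], [0.0, 0.0, 0.0]]
```

>>> {"method": "jog_arm", "body": {"delta_pos": [[1.0,0,0.5],[1.0,0,0.5],[1.0,0,0.5],[0.8,0,0.5],[0,0,0],[0,0,0],[0,0,0],[0,0,0],[0,0,0],[0,0,0]], "angular": [[0.007,0,0],[0.007,0,0],[0.007,0,0],[0.007,0,0],[0,0,0],[0,0,0],[0,0,0],[0,0,0],[0,0,0],[0,0,0]]}}

```text
time: 3.85
tool_pos: [0.5327, 0.146, 0.1621]
ee_rot: [0.471, 0.527, 0.472, -0.527]
wrist_force: [-0.7, 0.7, 0.2]
width: 0.0262
```

Run:
```python
from h import *
st()
p,d=snap('side','1')
cv2.imwrite('pics/side1c.png',cv2.resize(p[160:400,200:520,::-1],(800,600)))
P,Y=line([.534,.1467,.118],np.radians(-6.3),8)
plan(P,Y)
```

```text
t 3.85 p [0.5327 0.146  0.1621] yaw -6.33 tilt [ 0.     0.001 -1.   ] J [1.220e+01 2.650e+01 1.096e+02 1.000e-01 4.390e+01 1.840e+01] F [-0.7  0.7  0.2] w 0.0262
[[0.55, 0.02, -0.01], [0.55, 0.02, -0.01], [0.55, 0.02, -0.01], [0.55, 0.02, -0.01], [0.55, 0.02, -0.01], [0.55, 0.02, -0.01], [0.55, 0.02, -0.01], [0.55, 0.02, -0.01]]
[[-0.0, -0.001, 0.0], [-0.0, 0.0, 0.0], [-0.0, 0.0, 0.0], [-0.0, 0.0, 0.0], [-0.0, 0.0, 0.0], [-0.0, 0.0, 0.0], [-0.0, 0.0, 0.0], [-0.0, 0.0, 0.0]]
```

View pics/side1c.png

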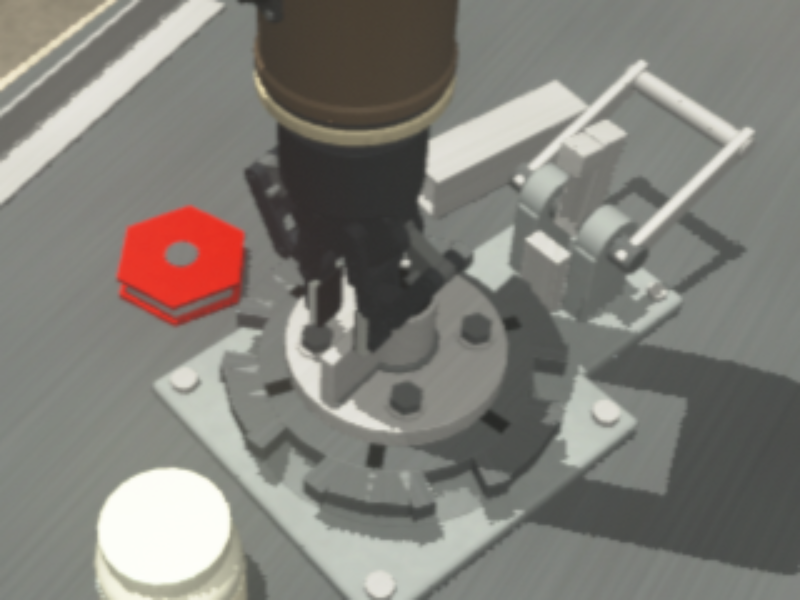

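The open fingers stand above and on both sides of the lug (crop pixel 345,370), so I can descend.

>>> {"method": "jog_arm", "body": {"delta_pos": [[0.6,0,0],[0.6,0,0],[0.6,0,0],[0.6,0,0],[0.6,0.1,0],[0.6,0,0],[0.6,0,0],[0.4,0,0],[0,0,0],[0,0,0]], "angular": [[0,0,0],[0,0,0],[0,0,0],[0,0,0],[0,0,0],[0,0,0],[0,0,0],[0,0,0],[0,0,0],[0,0,0]]}}

```text
time: 5.15
tool_pos: [0.5335, 0.1459, 0.1122]
ee_rot: [-0.471, -0.527, -0.472, 0.527]
wrist_force: [0.0, -0.2, 0.1]
width: 0.0258
```

```bash
cat >> h.py <<'E'
C=np.array([.528,.092])
def arc(a1,n,r=.055,z=.117,yawoff=-np.pi/2):
    """continue ccw arc about C from current tool direction (by yaw) to lug dir a1 (deg)"""
    o=bot.get_obs(); M=rot(o['ee_rot']).as_matrix(); y0=np.degrees(np.arctan2(M[1,1],M[0,1]))
    a0=y0+90
    if a0<60: a0+=360
    A=np.radians(a0+(a1-a0)*np.arange(1,n+1)/n)
    d=np.array(o['tool_pos'])[:2]-C
    print('now a(yaw)',a0,'a(pos)',np.degrees(np.arctan2(d[1],d[0])),'r',np.hypot(*d),'step deg',(a1-a0)/n)
    plan([np.r_[C+r*np.array([np.cos(a),np.sin(a)]),z] for a in A],A+yawoff)
E
python3 - <<'E'
from h import *
st(); arc(134,10)
E
```

```text
t 5.15 p [0.5335 0.1459 0.1122] yaw -6.32 tilt [-0.001  0.    -1.   ] J [1.210e+01 3.080e+01 1.114e+02 1.000e-01 3.780e+01 1.840e+01] F [ 0.  -0.2  0.1] w 0.0258
now a(yaw) 83.67768586890999 a(pos) 84.20895003795707 r 0.05415592619619153 step deg 5.032231413109001
[[-0.48, -0.43, -0.06], [0.0, -0.48, 0.02], [0.0, -0.48, 0.02], [0.0, -0.48, 0.02], [0.0, -0.48, 0.02], [0.0, -0.48, 0.02], [0.0, -0.48, 0.02], [0.0, -0.48, 0.02], [0.0, -0.48, 0.02], [0.0, -0.48, 0.02]]
[[-0.088, -0.0, 0.001], [-0.088, 0.0, 0.0], [-0.088, 0.0, 0.0], [-0.088, 0.0, 0.0], [-0.088, 0.0, 0.0], [-0.088, 0.0, 0.0], [-0.088, 0.0, 0.0], [-0.088, 0.0, 0.0], [-0.088, 0.0, 0.0], [-0.088, 0.0, 0.0]]
```

>>> {"method": "jog_arm", "body": {"delta_pos": [[-0.5,-0.4,0],[0,-0.5,0],[0,-0.5,0],[0,-0.5,0],[0,-0.5,0],[0,-0.5,0],[0,-0.5,0],[0,-0.5,0],[0,-0.5,0],[0,-0.5,0]], "angular": [[-0.088,0,0],[-0.088,0,0],[-0.088,0,0],[-0.088,0,0],[-0.088,0,0],[-0.088,0,0],[-0.088,0,0],[-0.088,0,0],[-0.088,0,0],[-0.088,0,0]], "claw": 1.8}}

```text
time: 6.4
tool_pos: [0.503, 0.1349, 0.1221]
ee_rot: [0.664, 0.274, 0.646, -0.26]
wrist_force: [5.4, 7.9, -3.1]
width: 0.018
```

Run:
```python
from h import *
st(); arc(185,10)
```

```text
t 6.4 p [0.503  0.1349 0.1221] yaw 45.66 tilt [ 0.031  0.008 -0.999] J [ 1.160e+01  2.730e+01  1.167e+02  1.000e-01  3.410e+01 -3.410e+01] F [ 5.4  7.9 -3.1] w 0.018
now a(yaw) 135.66103688038785 a(pos) 120.19631733835486 r 0.04963608629589762 step deg 4.933896311961215
[[0.45, -1.81, -0.7], [0.0, -0.47, 0.02], [0.0, -0.47, 0.02], [0.0, -0.47, 0.02], [0.0, -0.47, 0.02], [0.0, -0.47, 0.02], [0.0, -0.47, 0.02], [0.0, -0.47, 0.02], [0.0, -0.47, 0.02], [0.0, -0.47, 0.02]]
[[-0.086, 0.018, -0.027], [-0.086, 0.0, 0.0], [-0.086, 0.0, 0.0], [-0.086, 0.0, 0.0], [-0.086, 0.0, 0.0], [-0.086, 0.0, 0.0], [-0.086, 0.0, 0.0], [-0.086, 0.0, 0.0], [-0.086, 0.0, 0.0], [-0.086, 0.0, 0.0]]
```

```bash
cat >> h.py <<'E'
def arc2(ap1,ay1,n=10,r=.055,z=.117,g=1.25):
    o=bot.get_obs(); M=rot(o['ee_rot']).as_matrix(); y=np.degrees(np.arctan2(M[1,1],M[0,1]))+90
    if y<60:y+=360
    p=np.array(o['tool_pos']); d=p[:2]-C; a=np.degrees(np.arctan2(d[1],d[0]))%360; r0=np.hypot(*d)
    print('yaw',y,'pos',a,'r',r0,'z',p[2])
    dp=[]
    for k in range(n):
        a1=a+(ap1-a)/(n-k); r1=r0+(r-r0)/min(3,n-k); y1=y+(ay1-y)/(n-k)
        ar,a1r=np.radians([a,a1]); w=r1*np.array([np.cos(a1r),np.sin(a1r)])-r0*np.array([np.cos(ar),np.sin(ar)])
        ty=np.radians(y-90); Y=np.array([np.cos(ty),np.sin(ty)]); Z=np.array([Y[1],-Y[0]])
        dp.append([round(float(v)*100*g,1) for v in (0,w@Y,w@Z)]); dy=-np.radians(y1-y); a,r0,y=a1,r1,y1
    dp[0][0]=round((p[2]-z)*100,1); print(dp,'ang/row',round(dy,3))
    tx=np.array([0,0,-1.]);Yv=np.array([M[0,1],M[1,1],0]);Yv/=np.linalg.norm(Yv);T=np.c_[tx,Yv,np.cross(tx,Yv)]
    print('tilt fix',R.from_matrix(M.T@T).as_rotvec().round(3))
E
python3 - <<'E'
from h import *
arc2(178,182)
E
```

```text
yaw 135.66103688038785 pos 120.19631733835486 r 0.04963608629589762 z 0.12207142753390642
[[np.float64(0.5), -0.6, -0.4], [0.0, -0.6, -0.3], [0.0, -0.6, -0.2], [0.0, -0.7, -0.2], [0.0, -0.7, -0.1], [0.0, -0.7, -0.1], [0.0, -0.7, -0.1], [0.0, -0.7, -0.1], [0.0, -0.7, -0.1], [0.0, -0.7, -0.0]] ang/row -0.081
tilt fix [-0.     0.017 -0.027]
```

>>> {"method": "jog_arm", "body": {"delta_pos": [[0.4,-0.6,-0.4],[0,-0.7,-0.3],[0,-0.7,-0.2],[0,-0.7,-0.2],[0,-0.7,-0.1],[0,-0.7,-0.1],[0,-0.7,-0.1],[0,-0.7,-0.1],[0,-0.7,-0.1],[0,-0.7,0]], "angular": [[-0.08,0.015,-0.025],[-0.08,0,0],[-0.08,0,0],[-0.08,0,0],[-0.08,0,0],[-0.08,0,0],[-0.08,0,0],[-0.08,0,0],[-0.08,0,0],[-0.08,0,0]]}}

```text
time: 7.65
tool_pos: [0.4753, 0.0861, 0.1219]
ee_rot: [0.717, -0.015, 0.696, 0.021]
wrist_force: [0.6, 9.9, -5.2]
width: 0.0184
```

Run:
```python
from h import *
st(); arc2(230,232)
```

```text
t 7.65 p [0.4753 0.0861 0.1219] yaw 92.92 tilt [ 0.029  0.009 -1.   ] J [  6.5  25.2 121.4   0.6  31.7 -87. ] F [ 0.6  9.9 -5.2] w 0.0184
yaw 182.9161918674181 pos 186.3823138590431 r 0.05305854896126617 z 0.1218898563307561
[[np.float64(0.5), -0.5, -0.0], [0.0, -0.5, -0.0], [0.0, -0.5, 0.0], [0.0, -0.5, 0.0], [0.0, -0.5, 0.0], [0.0, -0.5, 0.0], [0.0, -0.5, 0.0], [0.0, -0.5, 0.0], [0.0, -0.5, 0.0], [0.0, -0.5, 0.0]] ang/row -0.086
tilt fix [-0.     0.029 -0.007]
```

>>> {"method": "jog_arm", "body": {"delta_pos": [[0.4,-0.5,0],[0,-0.5,0],[0,-0.5,0],[0,-0.5,0],[0,-0.5,0],[0,-0.5,0],[0,-0.5,0],[0,-0.5,0],[0,-0.4,0],[0,-0.4,0]], "angular": [[-0.085,0.025,-0.007],[-0.085,0,0],[-0.085,0,0],[-0.085,0,0],[-0.085,0,0],[-0.085,0,0],[-0.085,0,0],[-0.085,0,0],[-0.085,0,0],[-0.085,0,0]]}}

```text
time: 8.9
tool_pos: [0.4953, 0.0475, 0.1196]
ee_rot: [0.636, -0.315, 0.63, 0.317]
wrist_force: [-3.1, 8.1, -1.0]
width: 0.0184
```

Run:
```python
from h import *
st(); arc2(252,252)
p,d=snap('top','3')
cv2.imwrite('pics/top3c.png',cv2.resize(p[160:400,200:520,::-1],(800,600)))
```

```text
t 8.9 p [0.4953 0.0475 0.1196] yaw 143.04 tilt [ 0.006  0.006 -1.   ] J [   1.8   26.7  118.7    0.6   34.3 -141.7] F [-3.1  8.1 -1. ] w 0.0184
yaw 233.03726868001013 pos 233.68442509923318 r 0.05516937687175763 z 0.11958292019829532
[[np.float64(0.3), -0.2, 0.0], [0.0, -0.2, 0.0], [0.0, -0.2, 0.0], [0.0, -0.2, 0.0], [0.0, -0.2, 0.0], [0.0, -0.2, 0.0], [0.0, -0.2, 0.0], [0.0, -0.2, 0.0], [0.0, -0.2, 0.0], [0.0, -0.2, 0.0]] ang/row -0.033
tilt fix [0.    0.008 0.002]
```

View pics/top3c.png

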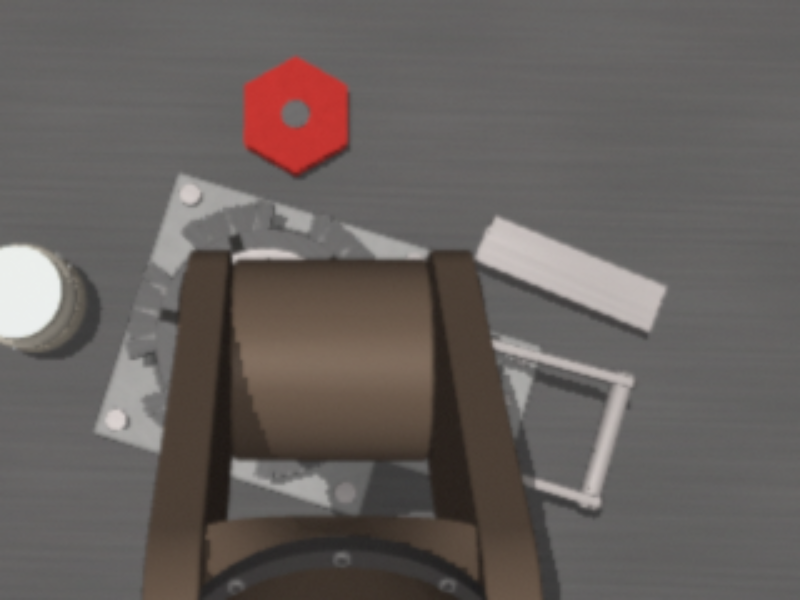

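>>> {"method": "jog_arm", "body": {"delta_pos": [[0.3,-0.3,0],[0,-0.3,0],[0,-0.3,0],[0,-0.3,0],[0,-0.3,0],[0,-0.3,0],[0,-0.2,0],[0,-0.2,0],[0,-0.1,0],[0,0,0]], "angular": [[-0.05,0.008,0],[-0.05,0,0],[-0.05,0,0],[-0.05,0,0],[-0.05,0,0],[-0.04,0,0],[-0.04,0,0],[-0.03,0,0],[0,0,0],[0,0,0]]}}

```text
time: 10.2
tool_pos: [0.5096, 0.0395, 0.1167]
ee_rot: [0.562, -0.423, 0.567, 0.428]
wrist_force: [-0.9, 1.4, -0.9]
width: 0.0177
```

Run:
```python
from h import *
st(); arc2(254,254,g=1)
p,d=snap('side','4')
cv2.imwrite('pics/side4c.png',cv2.resize(p[160:400,200:520,::-1],(800,600)))
```

```text
t 10.2 p [0.5096 0.0395 0.1167] yaw 164.02 tilt [-0.01   0.002 -1.   ] J [   1.    28.1  116.3    0.2   36.1 -163.2] F [-0.9  1.4 -0.9] w 0.0177
yaw 254.0174182698999 pos 250.6826865111577 r 0.05558249235950273 z 0.11674512981216077
[[np.float64(-0.0), -0.0, 0.0], [0.0, -0.0, 0.0], [0.0, -0.0, 0.0], [0.0, -0.0, 0.0], [0.0, -0.0, 0.0], [0.0, -0.0, 0.0], [0.0, -0.0, 0.0], [0.0, -0.0, 0.0], [0.0, -0.0, 0.0], [0.0, -0.0, 0.0]] ang/row 0.0
tilt fix [ 0.    -0.001 -0.01 ]
```

View pics/side4c.png

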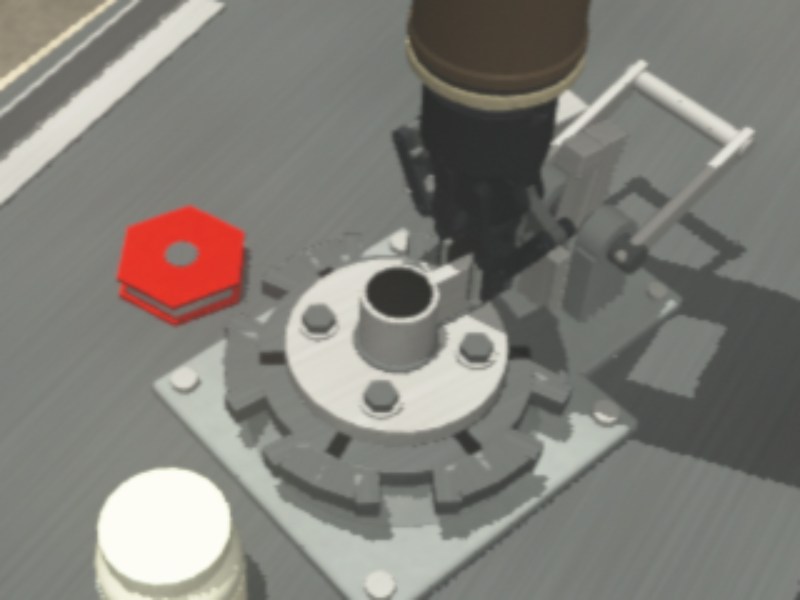

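>>> {"method": "jog_arm", "body": {"delta_pos": [[0,-0.3,0],[0,-0.1,0],[0,0,0],[0,0,0],[0,0,0],[0,0,0],[0,0,0],[0,0,0],[0,0,0],[0,0,0]], "angular": [[0,0,-0.01],[0,0,0],[0,0,0],[0,0,0],[0,0,0],[0,0,0],[0,0,0],[0,0,0],[0,0,0],[0,0,0]], "claw": 0.5, "squeeze": 30}}

```text
time: 11.5
tool_pos: [0.5133, 0.0381, 0.1166]
ee_rot: [0.565, -0.425, 0.565, 0.425]
wrist_force: [-1.3, 0.0, -2.2]
width: 0.0097
```

Run:
```python
from h import *
st(); arc2(254,254,g=1)
```

```text
t 11.5 p [0.5133 0.0381 0.1166] yaw 163.92 tilt [-0.    -0.001 -1.   ] J [ 9.000e-01  2.810e+01  1.163e+02 -1.000e-01  3.560e+01 -1.629e+02] F [-1.3  0.  -2.2] w 0.0097
yaw 253.91888376796643 pos 254.75459434069984 r 0.05588103310890692 z 0.1166379554597152
[[np.float64(-0.0), 0.0, 0.0], [0.0, 0.0, 0.0], [0.0, 0.0, 0.0], [0.0, 0.0, 0.0], [0.0, 0.0, 0.0], [0.0, 0.0, 0.0], [0.0, 0.0, 0.0], [0.0, 0.0, 0.0], [0.0, 0.0, 0.0], [0.0, 0.0, 0.0]] ang/row -0.0
tilt fix [ 0.    -0.001 -0.   ]
```

>>> {"method": "jog_arm", "body": {"delta_pos": [[0,0,0],[0,0,0],[0,0,0],[0,0,0],[-1.0,0,0],[-2.0,0,0],[-3.0,0,0],[-3.0,0,0],[-1.5,0,-3.0],[-1.5,0,-3.0]], "angular": [[0,0,0],[0,0,0],[0,0,0],[0,0,0],[0,0,0],[0,0,0],[0,0,0],[0,0,0],[0,0,0],[0,0,0]], "claw": 3.0}}

```text
time: 12.75
tool_pos: [0.4976, -0.0138, 0.2432]
ee_rot: [0.564, -0.428, 0.569, 0.419]
wrist_force: [-0.1, 0.2, -0.7]
width: 0.03
```

Run:
```python
from h import *
st()
P,Y=line([.4543,-.1667,.23],np.radians(74),10)
plan(P,Y)
```

```text
t 12.75 p [ 0.4976 -0.0138  0.2432] yaw 163.58 tilt [ 0.001 -0.014 -1.   ] J [  -4.5   16.2  112.    -1.    51.7 -167.5] F [-0.1  0.2 -0.7] w 0.03
[[0.15, -0.02, -1.59], [0.13, -0.26, -1.57], [0.13, -0.5, -1.51], [0.13, -0.73, -1.41], [0.13, -0.94, -1.28], [0.13, -1.13, -1.12], [0.13, -1.29, -0.93], [0.13, -1.42, -0.71], [0.13, -1.51, -0.48], [0.13, -1.57, -0.24]]
[[0.156, -0.013, 0.006], [0.156, 0.0, 0.0], [0.156, 0.0, 0.0], [0.156, 0.0, 0.0], [0.156, 0.0, 0.0], [0.156, 0.0, 0.0], [0.156, 0.0, 0.0], [0.156, 0.0, 0.0], [0.156, 0.0, 0.0], [0.156, 0.0, 0.0]]
```

>>> {"method": "jog_arm", "body": {"delta_pos": [[0.1,0,0],[0.1,-0.2,-1.5],[0.1,-0.5,-1.5],[0.1,-0.7,-1.4],[0.1,-0.9,-1.3],[0.1,-1.1,-1.1],[0.1,-1.3,-0.9],[0.1,-1.4,-0.7],[0.1,-1.5,-0.5],[0.1,-1.6,-0.2]], "angular": [[0.17,0,0],[0.16,-0.01,0],[0.16,0,0],[0.16,0,0],[0.16,0,0],[0.16,0,0],[0.16,0,0],[0.16,0,0],[0.16,0,0],[0.15,0,0]]}}

```text
time: 14.0
tool_pos: [0.4465, -0.1562, 0.2403]
ee_rot: [0.698, 0.129, 0.691, -0.135]
wrist_force: [0.3, 0.6, 0.1]
width: 0.0297
```

Run:
```python
from h import *
st()
for n in("top","side"):
    p,d=snap(n,'5')
    cv2.imwrite(f'pics/{n}5c.png',cv2.resize(p[160:400,200:520,::-1],(800,600)))
    for r in range(1):
        x,f,s=fitwork(n,d,[.528,.092,np.radians(254)]); print(n,np.round(x,4),np.degrees(x[2]),f,s)
```

```text
t 14.0 p [ 0.4465 -0.1562  0.2403] yaw 68.45 tilt [ 0.009 -0.011 -1.   ] J [-22.7  14.2 115.5  -0.5  49.6 -90.8] F [0.3 0.6 0.1] w 0.0297
top [0.5276 0.0922 4.414 ] 252.90189565871611 16.338546712802767 631.0
side [0.5279 0.0953 4.4237] 253.46046073451384 59.86995770857363 828.0
```

View pics/side5c.png

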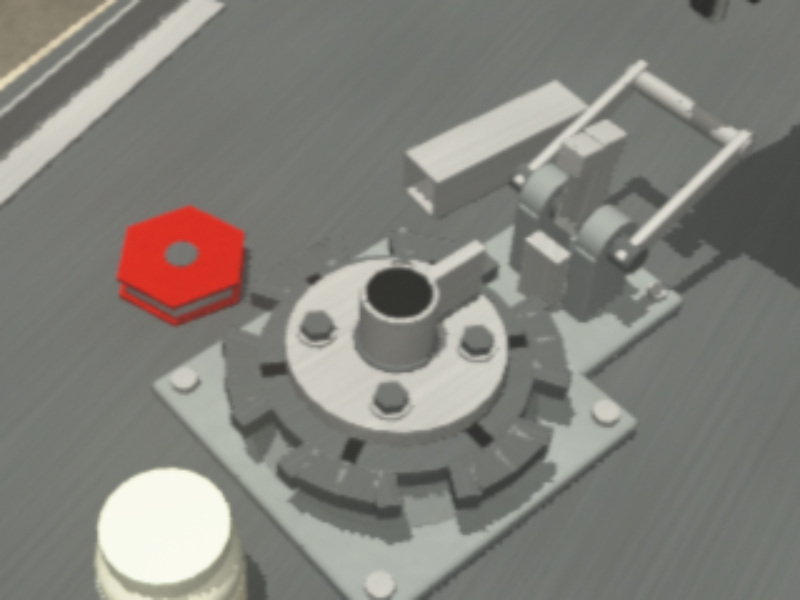

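View pics/top5c.png

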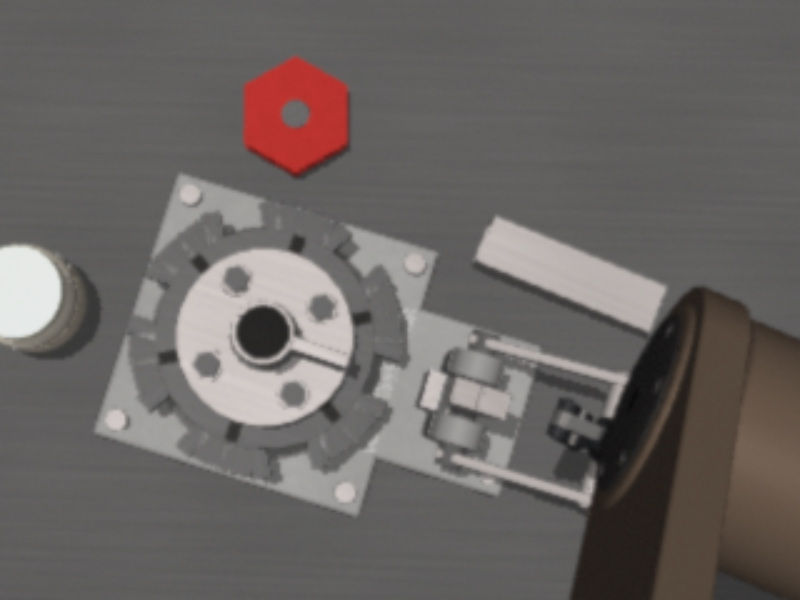

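Run:
```python
from h import *
for n in("top","side"):
    z=np.load(n+"0.npz"); X=cloud(n,z['d']).reshape(-1,3)
    for yaw in(-15.4,-16,-16.6):
        a=np.radians(yaw); ex=np.array([np.cos(a),np.sin(a)]); ey=np.array([-ex[1],ex[0]])
        q=(X[:,:2]-C)@ex; r=(X[:,:2]-C)@ey
        out=[]
        for lo,hi in((-.285,-.262),(-.25,-.235),(-.235,-.22),(-.22,-.205)):
            m=(r>lo)&(r<hi)&(X[:,2]>.085)&(abs(q)<.07); 
            m1=m&(q>.02);m2=m&(q<-.02)
            if lo<-.26: out.append((np.percentile(q[m],[1,99])*1000).round(1))
            else: out.append((np.median(q[m1])*1000).round(1)); out.append((np.median(q[m2])*1000).round(1))
        m=(r<-.262)&(r>-.285)&(X[:,2]>.1)&(abs(q)<.035); k=np.polyfit(q[m],r[m],1); 
        print(n,yaw,'slope bar',np.degrees(np.arctan(k[0])).round(2),'r0',k[1].round(4),out)
```

```text
top -15.4 slope bar -0.43 r0 -0.2684 [array([-54. ,  47.2]), np.float64(42.3), np.float64(-49.1), np.float64(42.2), np.float64(-48.7), np.float64(42.4), np.float64(-48.9)]
top -16 slope bar 0.18 r0 -0.2684 [array([-51.2,  50.1]), np.float64(44.8), np.float64(-46.6), np.float64(44.6), np.float64(-46.4), np.float64(44.9), np.float64(-46.7)]
top -16.6 slope bar 0.39 r0 -0.2684 [array([-48.3,  52.8]), np.float64(47.2), np.float64(-44.0), np.float64(47.1), np.float64(-44.1), np.float64(47.1), np.float64(-44.5)]
side -15.4 slope bar 0.06 r0 -0.2661 [array([-54.2,  47. ]), np.float64(41.5), np.float64(-50.1), np.float64(42.2), np.float64(-50.2), np.float64(43.5), np.float64(-50.2)]
side -16 slope bar 0.17 r0 -0.2659 [array([-51.3,  49.8]), np.float64(44.0), np.float64(-47.5), np.float64(44.5), np.float64(-47.8), np.float64(45.7), np.float64(-48.0)]
side -16.6 slope bar 0.13 r0 -0.2661 [array([-48.5,  52.6]), np.float64(46.3), np.float64(-45.1), np.float64(46.9), np.float64(-45.4), np.float64(47.9), np.float64(-45.8)]
```

```bash
cat >> h.py <<'E'
U=np.array([np.cos(np.radians(253.9)),np.sin(np.radians(253.9))])
def bar(lock,dz=.006):
    f=1.047+lock; return np.r_[C+U*(.165-.11*np.cos(f)),.08+.11*np.sin(f)+dz]
E
python3 - <<'E'
from h import *
print(bar(1.75))
P,Y=line(np.r_[bar(1.75)[:2],.18],np.radians(73.9),10)
plan(P,Y)
E
```

```text
[ 0.45353174 -0.16600134  0.12315946]
[[0.6, -0.06, 0.09], [0.6, -0.06, 0.1], [0.6, -0.06, 0.1], [0.6, -0.06, 0.1], [0.6, -0.06, 0.1], [0.6, -0.07, 0.1], [0.6, -0.07, 0.1], [0.6, -0.07, 0.1], [0.6, -0.07, 0.1], [0.6, -0.07, 0.1]]
[[-0.009, 0.012, 0.007], [-0.009, 0.0, 0.0], [-0.009, 0.0, 0.0], [-0.009, 0.0, 0.0], [-0.009, 0.0, 0.0], [-0.009, 0.0, 0.0], [-0.009, 0.0, 0.0], [-0.009, 0.0, 0.0], [-0.009, 0.0, 0.0], [-0.009, 0.0, 0.0]]
```

>>> {"method": "jog_arm", "body": {"delta_pos": [[0.6,-0.1,0.2],[0.6,-0.1,0.2],[0.6,-0.1,0.2],[0.6,-0.1,0.2],[0.6,-0.1,0.2],[0.6,-0.1,0.1],[0.6,0,0],[0.6,0,0],[0.4,0,0],[0,0,0]], "angular": [[-0.02,0.012,0.007],[-0.02,0,0],[-0.02,0,0],[-0.02,0,0],[-0.02,0,0],[0,0,0],[0,0,0],[0,0,0],[0,0,0],[0,0,0]], "claw": 4.0}}

```text
time: 15.35
tool_pos: [0.4555, -0.1653, 0.1843]
ee_rot: [0.7, 0.092, 0.702, -0.091]
wrist_force: [0.8, 0.4, -0.1]
width: 0.0402
```

Run:
```python
from h import *
st()
P,Y=line(np.r_[bar(1.75)[:2],.122],np.radians(73.9),8)
plan(P,Y)
p,d=snap("side",'6')
cv2.imwrite(f'pics/side6c.png',cv2.resize(p[100:340,300:620,::-1],(800,600)))
```

```text
t 15.35 p [ 0.4555 -0.1653  0.1843] yaw 75.15 tilt [-0.002  0.001 -1.   ] J [-23.5  20.  116.9   0.   43.2 -98.7] F [ 0.8  0.4 -0.1] w 0.0402
[[0.78, -0.02, -0.02], [0.78, -0.02, -0.02], [0.78, -0.02, -0.02], [0.78, -0.02, -0.02], [0.78, -0.02, -0.02], [0.78, -0.02, -0.02], [0.78, -0.02, -0.02], [0.78, -0.02, -0.02]]
[[0.003, -0.002, -0.0], [0.003, 0.0, 0.0], [0.003, 0.0, 0.0], [0.003, 0.0, 0.0], [0.003, 0.0, 0.0], [0.003, 0.0, 0.0], [0.003, 0.0, 0.0], [0.003, 0.0, 0.0]]
```

View pics/side6c.png

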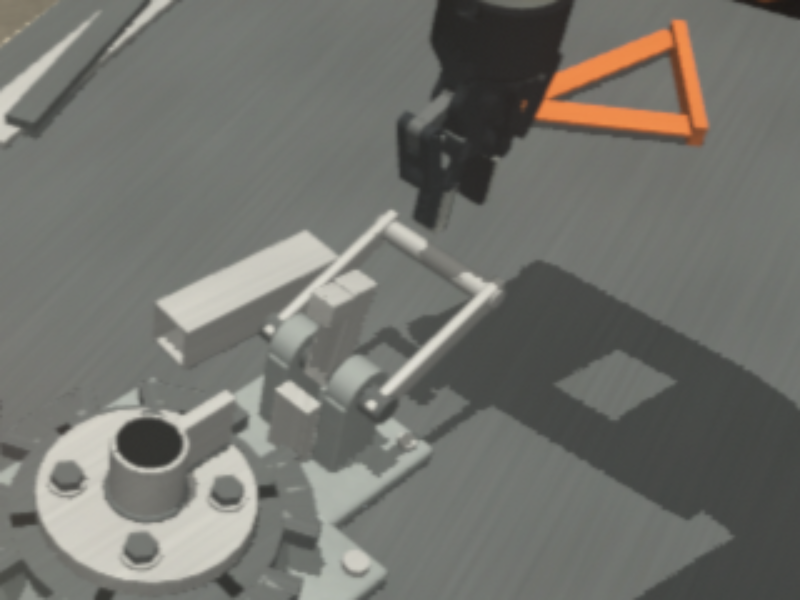

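The fingers (crop 440,190) are above the bar's middle, on either side of it, and will descend.

>>> {"method": "jog_arm", "body": {"delta_pos": [[0.7,-0.1,-0.1],[0.8,-0.1,-0.1],[0.8,0,0],[0.8,0,0],[0.8,0,0],[0.8,0,0],[0.7,0,0],[0.4,0,0],[0,0,0],[0,0,0]], "angular": [[0.01,0,0],[0.01,0,0],[0,0,0],[0,0,0],[0,0,0],[0,0,0],[0,0,0],[0,0,0],[0,0,0],[0,0,0]]}}

```text
time: 16.65
tool_pos: [0.453, -0.1668, 0.1224]
ee_rot: [0.7, 0.099, 0.701, -0.099]
wrist_force: [0.5, -0.9, 0.3]
width: 0.0401
```

Run:
```python
from h import *
st();print(bar(1.75))
p,d=snap("side",'7')
cv2.imwrite(f'pics/side7c.png',cv2.resize(p[100:340,300:620,::-1],(800,600)))
```

```text
t 16.65 p [ 0.453  -0.1668  0.1224] yaw 73.92 tilt [-0.002  0.001 -1.   ] J [-23.8  25.7 120.1   0.   34.3 -97.8] F [ 0.5 -0.9  0.3] w 0.0401
[ 0.45353174 -0.16600134  0.12315946]
```

View pics/side7c.png

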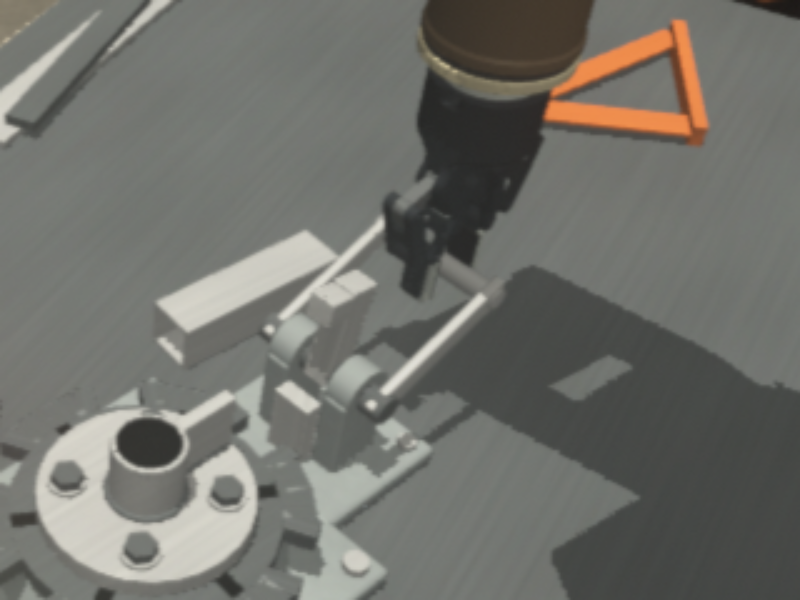

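Fingers straddle the bar between the side arms. Closing the grip.

>>> {"method": "jog_arm", "body": {"delta_pos": [[0,0,0],[0,0,0],[0,0,0],[0,0,0],[0,0,0],[0,0,0],[0,0,0],[0,0,0],[0,0,0],[0,0,0]], "angular": [[0,0,0],[0,0,0],[0,0,0],[0,0,0],[0,0,0],[0,0,0],[0,0,0],[0,0,0],[0,0,0],[0,0,0]], "claw": 1.0, "squeeze": 30}}

```text
time: 17.95
tool_pos: [0.4536, -0.1652, 0.123]
ee_rot: [0.7, 0.1, 0.7, -0.098]
wrist_force: [1.2, 1.3, -2.6]
width: 0.0148
```

Run:
```python
from h import *
st();
L=np.linspace(1.75,0,36)[1:]
P=[bar(l) for l in L]; 
for l,a,b in zip(L,[bar(1.75)]+P,P): 
    w=b-a; print(round(l,2),'x',round(-w[2]*100,2),'y',round(-(w[:2]@U)*100,2))
```

```text
t 17.95 p [ 0.4536 -0.1652  0.123 ] yaw 73.84 tilt [-0.     0.003 -1.   ] J [-23.7  25.7 120.1   0.2  34.3 -97.8] F [ 1.2  1.3 -2.6] w 0.0148
1.7 x -0.51 y 0.2
1.65 x -0.5 y 0.22
1.6 x -0.49 y 0.25
1.55 x -0.48 y 0.27
1.5 x -0.46 y 0.3
1.45 x -0.45 y 0.32
1.4 x -0.43 y 0.34
1.35 x -0.41 y 0.36
1.3 x -0.39 y 0.38
1.25 x -0.38 y 0.4
1.2 x -0.35 y 0.42
1.15 x -0.33 y 0.44
1.1 x -0.31 y 0.45
1.05 x -0.29 y 0.47
1.0 x -0.26 y 0.48
0.95 x -0.24 y 0.49
0.9 x -0.21 y 0.51
0.85 x -0.19 y 0.52
0.8 x -0.16 y 0.53
0.75 x -0.14 y 0.53
0.7 x -0.11 y 0.54
0.65 x -0.08 y 0.54
0.6 x -0.06 y 0.55
0.55 x -0.03 y 0.55
0.5 x -0.0 y 0.55
0.45 x 0.03 y 0.55
0.4 x 0.05 y 0.55
0.35 x 0.08 y 0.54
0.3 x 0.11 y 0.54
0.25 x 0.14 y 0.53
0.2 x 0.16 y 0.53
0.15 x 0.19 y 0.52
0.1 x 0.21 y 0.51
0.05 x 0.24 y 0.5
0.0 x 0.26 y 0.48
```

>>> {"method": "jog_arm", "body": {"delta_pos": [[-0.5,0.2,0],[-0.5,0.2,0],[-0.5,0.2,0],[-0.5,0.3,0],[-0.5,0.3,0],[-0.5,0.3,0],[-0.4,0.3,0],[-0.4,0.4,0],[-0.4,0.4,0],[-0.4,0.4,0]], "angular": [[0,0,0],[0,0,0],[0,0,0],[0,0,0],[0,0,0],[0,0,0],[0,0,0],[0,0,0],[0,0,0],[0,0,0]]}}

```text
time: 19.2
tool_pos: [0.4621, -0.1351, 0.1726]
ee_rot: [0.7, 0.1, 0.7, -0.099]
wrist_force: [0.7, -1.0, -6.0]
width: 0.0147
```

```bash
cat >> h.py <<'E'
def lev(n,end,verbose=True):
    o=bot.get_obs(); p=np.array(o['tool_pos']); M=rot(o['ee_rot']).as_matrix()
    rho=(p[:2]-C)@U; lat=(p[:2]-C)@np.array([-U[1],U[0]]); f=np.arctan2(p[2]-.006-.08,.165-rho); l=f-1.047; r=np.hypot(p[2]-.086,.165-rho)
    print('lock est',l,'r',r,'lat',lat)
    q=p
    for k in range(n):
        b=bar(l+(end-l)*(k+1)/n); w=b-q; q=b; print('x',round(-w[2]*100,2),'y',round(-(w[:2]@U)*100,2),end='; ')
    tx=np.array([0,0,-1.]);ty=np.r_[-U,0];T=np.c_[tx,ty,np.cross(tx,ty)]; print('\nrotfix',R.from_matrix(M.T@T).as_rotvec().round(3))
E
python3 - <<'E'
from h import *
st();lev(10,.8)
E
```

```text
t 19.2 p [ 0.4621 -0.1351  0.1726] yaw 73.87 tilt [-0.     0.002 -1.   ] J [-2.00e+01  2.08e+01  1.18e+02  1.00e-01  4.12e+01 -9.39e+01] F [ 0.7 -1.  -6. ] w 0.0147
lock est 1.2140398290933214 r 0.11225234504560061 lat -0.00030962516744055654
x -0.11 y 0.5; x -0.27 y 0.37; x -0.25 y 0.38; x -0.24 y 0.39; x -0.22 y 0.4; x -0.2 y 0.41; x -0.19 y 0.42; x -0.17 y 0.42; x -0.15 y 0.43; x -0.13 y 0.44; 
rotfix [-0.001 -0.001 -0.002]
```

>>> {"method": "jog_arm", "body": {"delta_pos": [[-0.2,0.5,0],[-0.3,0.4,0],[-0.3,0.4,0],[-0.3,0.4,0],[-0.2,0.4,0],[-0.2,0.4,0],[-0.2,0.4,0],[-0.2,0.4,0],[-0.2,0.4,0],[-0.1,0.4,0]], "angular": [[0,0,0],[0,0,0],[0,0,0],[0,0,0],[0,0,0],[0,0,0],[0,0,0],[0,0,0],[0,0,0],[0,0,0]]}}

```text
time: 20.45
tool_pos: [0.4739, -0.0949, 0.1979]
ee_rot: [0.7, 0.098, 0.7, -0.099]
wrist_force: [0.5, -0.5, -6.7]
width: 0.0146
```

Run:
```python
from h import *
st();lev(10,.4)
p,d=snap("side",'8')
cv2.imwrite(f'pics/side8c.png',cv2.resize(p[100:340,300:620,::-1],(800,600)))
```

```text
t 20.45 p [ 0.4739 -0.0949  0.1979] yaw 73.99 tilt [-0.    -0.002 -1.   ] J [-14.8  18.7 116.4  -0.2  44.8 -88.7] F [ 0.5 -0.5 -6.7] w 0.0146
lock est 0.7823894932926536 r 0.1157122101366764 lat -0.0001333187488344093
x 0.45 y 0.55; x -0.08 y 0.41; x -0.07 y 0.42; x -0.05 y 0.42; x -0.04 y 0.42; x -0.02 y 0.42; x -0.0 y 0.42; x 0.01 y 0.42; x 0.03 y 0.42; x 0.04 y 0.42; 
rotfix [0.001 0.    0.002]
```

View pics/side8c.png

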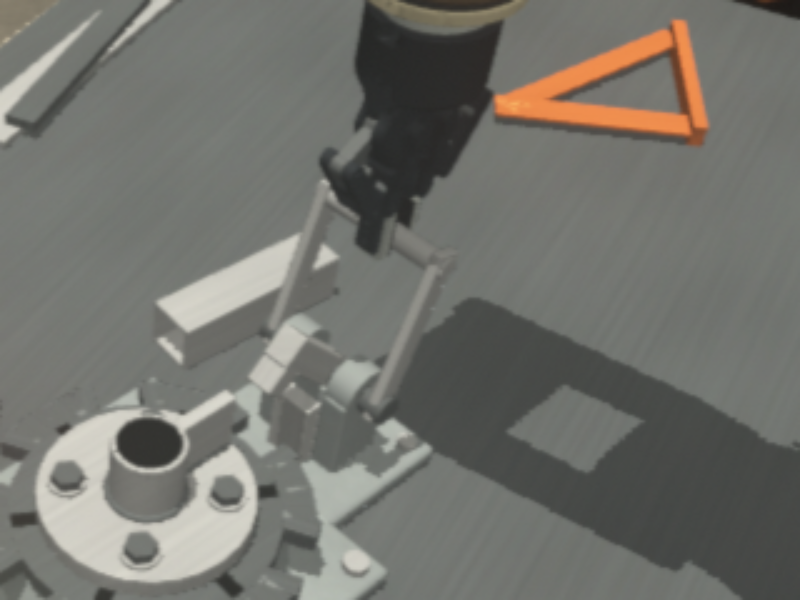

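>>> {"method": "jog_arm", "body": {"delta_pos": [[0.1,0.4,0],[0.1,0.4,0],[0,0.4,0],[0,0.4,0],[0,0.4,0],[0,0.4,0],[0,0.4,0],[0,0.4,0],[0.1,0.4,0],[0.1,0.4,0]], "angular": [[0,0,0],[0,0,0],[0,0,0],[0,0,0],[0,0,0],[0,0,0],[0,0,0],[0,0,0],[0,0,0],[0,0,0]]}}

```text
time: 21.75
tool_pos: [0.4858, -0.0549, 0.1988]
ee_rot: [0.701, 0.097, 0.699, -0.099]
wrist_force: [-5.6, 1.0, 16.4]
width: 0.0144
```

Run:
```python
from h import *
st();lev(10,.08)
p,d=snap("side",'9')
cv2.imwrite(f'pics/side9c.png',cv2.resize(p[100:340,300:620,::-1],(800,600)))
```

```text
t 21.75 p [ 0.4858 -0.0549  0.1988] yaw 74.03 tilt [ 0.002 -0.004 -1.   ] J [ -9.9  19.  115.8  -0.3  45.  -83.7] F [-5.6  1.  16.4] w 0.0144
lock est 0.4160205447737102 r 0.1134916848336375 lat 0.0002250251453327377
x 0.39 y 0.33; x 0.06 y 0.36; x 0.07 y 0.36; x 0.08 y 0.36; x 0.09 y 0.36; x 0.11 y 0.35; x 0.12 y 0.35; x 0.13 y 0.35; x 0.14 y 0.34; x 0.15 y 0.34; 
rotfix [0.002 0.003 0.003]
```

View pics/side9c.png

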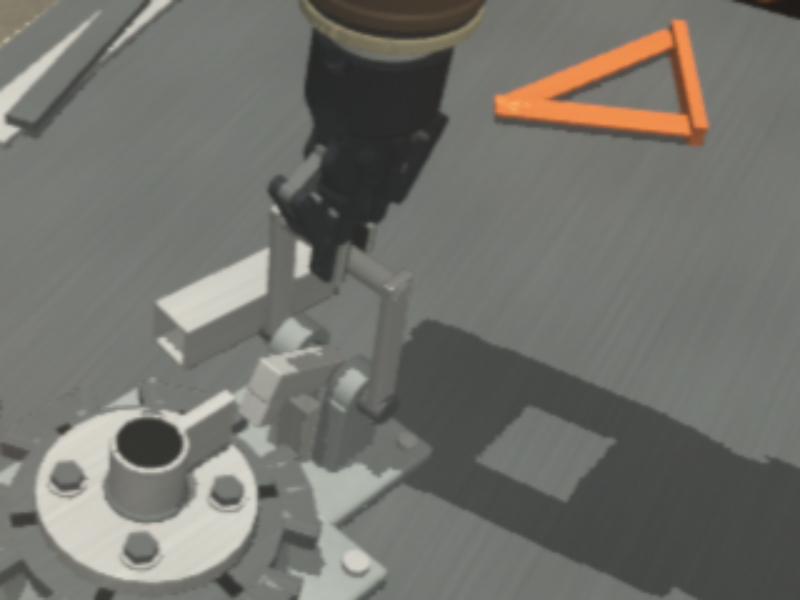

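>>> {"method": "jog_arm", "body": {"delta_pos": [[0,0.4,0],[0,0.4,0],[0.1,0.4,0],[0.1,0.4,0],[0.1,0.4,0],[0.1,0.4,0],[0.1,0.4,0],[0.1,0.3,0],[0.1,0.3,0],[0.1,0.3,0]], "angular": [[0,0.003,0.003],[0,0,0],[0,0,0],[0,0,0],[0,0,0],[0,0,0],[0,0,0],[0,0,0],[0,0,0],[0,0,0]]}}

```text
time: 23.05
tool_pos: [0.4967, -0.0164, 0.1893]
ee_rot: [0.7, 0.098, 0.7, -0.098]
wrist_force: [1.1, -7.1, -11.2]
width: 0.0149
```

Run:
```python
from h import *
st();lev(8,-.02)
p,d=snap("side",'10')
cv2.imwrite(f'pics/side10c.png',cv2.resize(p[100:340,300:620,::-1],(800,600)))
```

```text
t 23.05 p [ 0.4967 -0.0164  0.1893] yaw 74.04 tilt [-0.001  0.    -1.   ] J [ -5.4  20.5 115.2  -0.   44.4 -79.4] F [  1.1  -7.1 -11.2] w 0.0149
lock est 0.055963146106903894 r 0.1157058912553424 lat 8.768181434511942e-06
x 0.56 y -0.16; x 0.05 y 0.09; x 0.05 y 0.09; x 0.05 y 0.09; x 0.05 y 0.09; x 0.05 y 0.09; x 0.05 y 0.09; x 0.05 y 0.09; 
rotfix [ 0.002 -0.001  0.   ]
```

View pics/side10c.png

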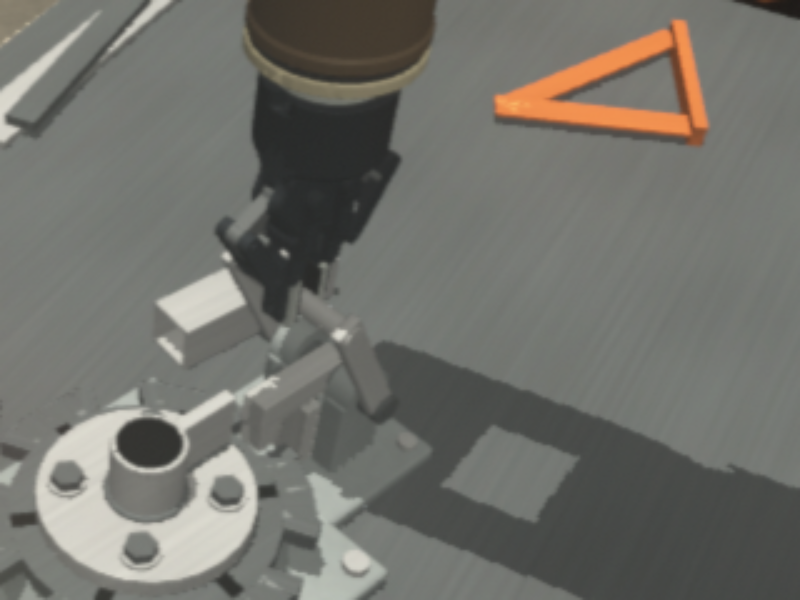

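>>> {"method": "jog_arm", "body": {"delta_pos": [[0.2,0.1,0],[0.2,0.1,0],[0.2,0.1,0],[0.2,0.1,0],[0.1,0.1,0],[0,0,0],[0,0,0],[0,0,0],[0,0,0],[0,0,0]], "angular": [[0,0,0],[0,0,0],[0,0,0],[0,0,0],[0,0,0],[0,0,0],[0,0,0],[0,0,0],[0,0,0],[0,0,0]]}}

```text
time: 24.35
tool_pos: [0.4981, -0.0129, 0.186]
ee_rot: [0.701, 0.097, 0.699, -0.099]
wrist_force: [-0.1, -4.7, -1.7]
width: 0.015
```

Run:
```python
from h import *
st();lev(2,-.0)
```

```text
t 24.35 p [ 0.4981 -0.0129  0.186 ] yaw 74.07 tilt [ 0.002 -0.003 -1.   ] J [ -4.8  20.8 115.3  -0.3  43.8 -78.7] F [-0.1 -4.7 -1.7] w 0.015
lock est 0.013486365497874742 r 0.11459295153852372 lat 0.00038098000449630063
x 0.44 y -0.16; x 0.04 y 0.06; 
rotfix [0.003 0.003 0.003]
```

>>> {"method": "jog_arm", "body": {"delta_pos": [[0,0,0],[0,0,0],[0,0,0],[0,0,0],[0,0,0],[0,0,0],[-0.5,0,0],[-1.0,0,0],[-2.0,0,0],[-3.0,0,0]], "angular": [[0,0,0],[0,0,0],[0,0,0],[0,0,0],[0,0,0],[0,0,0],[0,0,0],[0,0,0],[0,0,0],[0,0,0]], "claw": 3.5}}

```text
time: 25.6
tool_pos: [0.4972, -0.0119, 0.2529]
ee_rot: [0.7, 0.097, 0.7, -0.099]
wrist_force: [0.3, 0.4, 0.7]
width: 0.0351
```

Run:
```python
from h import *
st()
P,Y=line([.40,-.25,.33],np.radians(73.9),10)
plan(P,Y)
```

```text
t 25.6 p [ 0.4972 -0.0119  0.2529] yaw 74.06 tilt [-0.001 -0.002 -1.   ] J [ -4.8  15.6 111.3  -0.2  53.2 -78.7] F [0.3 0.4 0.7] w 0.0351
[[-0.77, -2.56, -0.28], [-0.77, -2.56, -0.28], [-0.77, -2.56, -0.28], [-0.77, -2.56, -0.28], [-0.77, -2.56, -0.28], [-0.77, -2.56, -0.28], [-0.77, -2.56, -0.28], [-0.77, -2.56, -0.28], [-0.77, -2.56, -0.28], [-0.77, -2.56, -0.27]]
[[0.0, -0.0, 0.002], [0.0, 0.0, 0.0], [0.0, 0.0, 0.0], [0.0, 0.0, 0.0], [0.0, 0.0, 0.0], [0.0, 0.0, 0.0], [0.0, 0.0, 0.0], [0.0, 0.0, 0.0], [0.0, 0.0, 0.0], [0.0, 0.0, 0.0]]
```

>>> {"method": "jog_arm", "body": {"delta_pos": [[-1,0,0],[-1,-2.5,0],[-1,-2.5,0],[-1,-2.5,0],[-1,-2.5,0],[-1,-2.5,0],[-1,-2.5,0],[0,-2.5,0],[0,-2.5,0],[0,0,0]], "angular": [[0,0,0],[0,0,0],[0,0,0],[0,0,0],[0,0,0],[0,0,0],[0,0,0],[0,0,0],[0,0,0],[0,0,0]]}}

```text
time: 26.85
tool_pos: [0.4403, -0.2094, 0.3279]
ee_rot: [0.701, 0.097, 0.699, -0.098]
wrist_force: [0.1, -0.3, -0.7]
width: 0.0349
```

Run:
```python
from h import *
st()
for n in("top","side"):
    p,d=snap(n,'11')
    cv2.imwrite(f'pics/{n}11c.png',cv2.resize(p[160:400,200:520,::-1],(800,600)))
    x,f,s=fitwork(n,d,[.528,.092,np.radians(254)]); print(n,np.round(x,4),np.degrees(x[2]),f,s)
    X=cloud(n,d).reshape(-1,3); e=np.array([-U[1],U[0]]); q=(X[:,:2]-C)@e; r=(X[:,:2]-C)@U
    m=(abs(q)<.035)&(X[:,2]>.15)&(abs(r-.11)<.05); print('bar r,z',np.median(r[m]),np.percentile(X[m,2],[50,98]),m.sum())
    m=(abs(q)<.008)&(abs(r-.13)<.02)&(X[:,2]>.06)&(X[:,2]<.15)
    if m.sum()>5: k=np.polyfit(r[m],X[m,2],1); print('nose arm slope',k[0],'z',np.median(X[m,2]))
    d0=np.load(n+'0.npz')
    for nm,(cx,cy) in dict(jar=(.554,.283),mag=(.718,.073),off=(.59,-.152)).items():
        for D in(d0['d'],d):
            Y=cloud(n,D).reshape(-1,3); mm=(np.hypot(Y[:,0]-cx,Y[:,1]-cy)<.09)&(Y[:,2]>.015)&(np.hypot(Y[:,0]-C[0],Y[:,1]-C[1])>.18)&((Y[:,:2]-C)@U<.1 if nm!='off' else abs((Y[:,:2]-C)@e)>.06)
            print(nm,Y[mm].mean(0).round(4),end=' ')
        print()
```

```text
t 26.85 p [ 0.4403 -0.2094  0.3279] yaw 74.12 tilt [ 0.003 -0.002 -1.   ] J [-2.900e+01  1.000e+01  1.070e+02 -1.000e-01  6.280e+01 -1.031e+02] F [ 0.1 -0.3 -0.7] w 0.0349
top [0.5279 0.0921 4.4087] 252.59903273199117 16.742068435217224 632.0
bar r,z 0.10947011142456507 [0.18159558 0.18599702] 358
nose arm slope -0.01920725453137226 z 0.09181859701885653
jar [0.555  0.2914 0.0912] jar [0.5549 0.2913 0.0908] 
mag [0.7307 0.0714 0.0221] mag [0.7309 0.0712 0.0219] 
off [ 0.5848 -0.1544  0.0388] off [ 0.5814 -0.1551  0.069 ] 
side [0.5281 0.0947 4.4124] 252.81307943371598 58.94425221068819 828.0
bar r,z 0.10506213937800885 [0.1793553  0.18303473] 426
nose arm slope -0.032229208324671056 z 0.09022657615017815
jar [0.5474 0.3022 0.0736] jar [0.5473 0.3022 0.0737] 
mag [0.7315 0.0732 0.0206] mag [0.7315 0.0731 0.0207] 
off [ 0.5863 -0.1466  0.0352] off [ 0.5863 -0.1468  0.0349]
```

View pics/side11c.png

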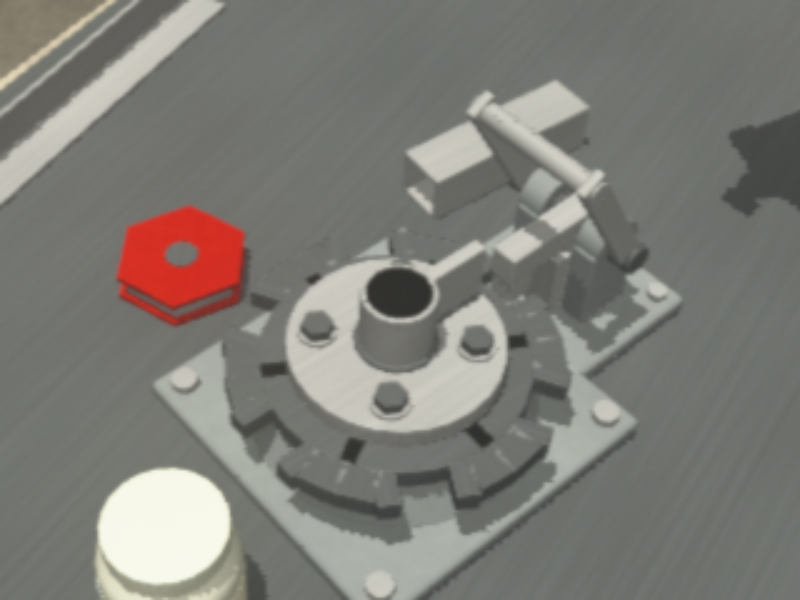

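View pics/top11c.png

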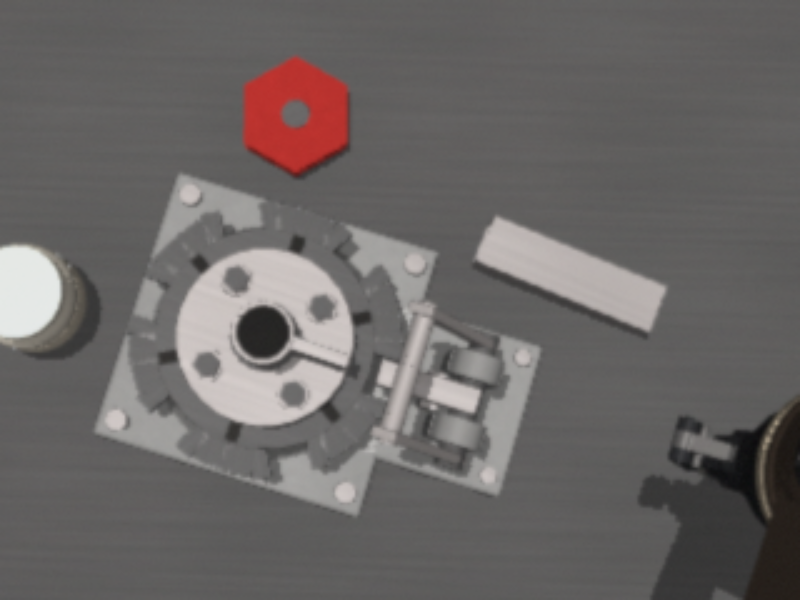

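Run:
```python
from h import *
print(bot.hand_in()); st()
```

```text
the job is handed in; nothing more can be done
None
the job is handed in; nothing more can be done
```

I turned the plate about 170° counterclockwise with the fingers around the lug and gripped the lug to set it. I then gripped the lever's hand bar, carried it over its arc, lowered it until the nose was in the notch, let go and withdrew. I handed the job in after about 27 s, and no verdict was reported.

**Last checks (both cameras):**
- **Lug:** it stands at 252.6–252.8°, against a lever direction of about 253.9°. That puts the tip roughly 1.5 mm off the line; the limit is 4.5 mm.
- **Lever:** the hand bar is at 105–109 mm from the turning axis (110 mm is home) and its top is at z = 183–186 mm (183 mm is home).
- **Loose objects:** the jar and magnet did not move, within 1 mm in both views. The offcut did not move in the side view. The top view's offcut number was spoiled because the arm got into the measured region, but the picture shows it in place.

**Disagreements:**
- **Nose arm:** the slope I measured suggests 0.02–0.03 rad short of home, while the bar position says fully home. Both are inside the 0.05 rad limit.
- **Lever direction:** my estimates ranged from 253.7° to 254.6°.
- **Last wrist joint:** it read -167.5° for a moment while the arm was leaving the lug, which is right at its stated limit of -2.92 rad (-167.3°). The robot did not report a fault, but I can't rule out that it counts as passing the range.

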